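# Raise the bench mirror and hold it for clamping

### The arm

A 7-joint arm with a two-finger parallel gripper is mounted at the origin on the work surface. World frame = base frame: x ahead of the robot, y to its left, z up, the work surface at z = 0. Lengths are in m, angles in rad, forces in N, time in s.
With the tool pointing down it reaches from about 0.425 to 0.825 m from the base axis. Payload 3.6 kg.
Tool frame: the origin (TCP) lies where the fingers leave the gripper's body, on its centre line; the fingertips stand 73 mm ahead of it and the grasp point (between the pads) lies 54 mm ahead of it; z points along the fingers, y is the line along which they close (so a half turn about z gives the same grasp; the last joint's range is limited). The gripper opens to 85 mm and grips with 20 to 120 N. Pads are 22 mm wide; open, the fingers measure 114 mm over their backs; the gripper's body (76 mm by 85 mm) begins 54 mm behind the grasp point. The pads swing forward as they close: fully open they stand 13 mm farther back than shut.
Start: joints at [-1.23, 0.615, -0.013, 1.423, 0.008, 1.103, -0.04], TCP at [0.234, 0.607, 0.304] pointing down, gripper open.
Joint ranges: [-3.12, 3.12], [-0.3, 2.06], [-1.34, 1.32], [0.26, 2.42], [-1.36, 4.5], [0.01, 1.98], [-2.84, 2.84]. Speed limits (rad/s): [2.79, 2.79, 3.14, 3.14, 3.14, 3.14, 3.14].

### API

Orientations are given as a unit quaternion [x, y, z, w].
In Python, from station import arm, snapshot, camera_info, ticket gives the robot as it stands. Calls block until the motion is done:
- arm.movep(position, orientation): joint-space move of the TCP to a pose.
- arm.line_to(position, velocity=0.15, ori=None): straight line of the TCP; ori=None keeps the orientation; velocity is the mean speed in m/s.
- arm.move_j(angles): joint-space move.
- arm.move_gripper(opening, effort=None): opening from 0.0 (shut) to 1.0 (fully open); effort is the grip in N (None keeps the last); returns when the fingers have stopped.
- arm.pause(seconds).
- arm.ik(position, orientation): joint angles nearest the present ones, or None.
- snapshot(name): name is "scene" or "top" or "wrist"; returns the picture (400x640x3 uint8, blue, green, red); there is no depth.
- camera_info(name): a dict with "fx", "fy", "cx", "cy" (pixels), "dist_coeffs" ([k1, k2, p1, p2, k3] as OpenCV has them; the pictures are not rectified), "R" (3x3) and "t" (3): a world point X has camera coordinates R X + t; the wrist camera has in their place "T_tool_cam" (4x4, takes a point from camera to tool coordinates, whose origin is the TCP and whose axes are the flange's). Camera axes: x right, y down, z forward; pixel columns grow to the right and rows downward; lengths in m; the calibration is good to about 2 mm. A picture is of the moment at which its call begins: read the wrist's pose just before it. camera_info takes no time and is no camera call.
A pose or a line that the arm cannot do raises arm.MotionError and nothing moves.
- ticket.finish_job(): hands the job in; it is judged then, once.
Readings, each from a call of its own:
- arm.read_time(): time.
- arm.read_joint_positions(): joint angles.
- arm.read_dq(): joint speeds.
- arm.read_effort(): joint torques, N m.
- arm.read_tool_pos(): TCP position.
- arm.read_eef_rot(): TCP orientation.
- arm.read_ft_force(): force on the tool from outside, world axes, zero at the start.
- arm.read_wrist_torque(): the same for the moment, N m.
- arm.read_opening(): opening from 0.0 (shut) to 1.0 (fully open).
- arm.read_finger_force(): force on a finger pad.
Only numpy, scipy, OpenCV 4.12 (cv2) and the standard library are available. Lean on these libraries where they do the work, as an engineer would, in place of code of your own. Each camera call takes 0.05 s, during which the arm holds its last target. There are 200 camera calls.

### The job

Slide the carriage of the aluminium mirror stand (the one with the black thumb tab) all the way against the end stop, with the mirror still fully down. Then grip the mirror, which has a knurled grip on its top, and draw it straight up about 35 mm, without jamming it in its snug socket or pulling it right out, until the dark ring round its stem is level with the socket's top face, and finish while still holding it there, carriage against the stop, so that I can tighten the thumbscrew. Leave everything else on the bench where it is.

Things in the scene. Friction and masses are not known exactly. Their poses are not given: they have to be found in the camera images.
- stand: fixed aluminium base of the mirror stand, 76 x 390 mm; origin on the bench under its centre. The carriage slides along its y axis
- end_stop: fixed end stop: a 60 x 18 x 30 mm aluminium block clamped across the rail, beyond the carriage to +y; origin low on the middle of the face that the carriage meets, axes as the stand's. Where along the rail it is clamped differs each time
- carriage (a joint): position of the carriage along the stand's y axis in m: 0 at the start, 0.110 against the end stop (a hard stop). It needs about 3 N to slide and stays where it is left. The carriage is a flat plate, 56 mm wide, 172 mm long, top 30 mm above the bench, with the square socket 30 mm behind its leading edge and, 115 mm behind it (to -y), the thumb tab
- tab (a point): centre of the black thumb tab on the carriage: an upright block 14 mm thick (stand's x), 28 mm long (stand's y), 45 mm high, top 75 mm above the bench; the carriage plate is 22.5 mm below this point. Axes as the stand's
- socket_mouth (a point): centre of the bore's mouth, in the top face of the square 46 mm socket on the carriage, 100 mm above the bench; z up, axes as the stand's. The bore is upright, 60 mm deep, 1.6 mm wider than the stem
- finial (a point): centre of the knurled upright cylindrical grip on top of the mirror, 24 mm across and 44 mm high; its underside is 5 mm above the mirror's rim. With the mirror fully down this point is 107 mm above the socket's mouth (207 mm above the bench)
- mirror: the loose one-piece mirror, about 0.22 kg (0.15 to 0.31), origin at the foot of its stem: a 14 mm round stem (z axis), above it the upright round mirror, 72 mm across, 9 mm thick (normal along x), on top the knurled grip. Fully down, the stem's foot stands on the bore's floor; it may lean by up to 0.04 rad and can turn in the bore
- index_ring (a point): the dark ring, 2 mm wide, round the mirror's stem, on its axis, 142 mm below the grip's centre; 35 mm below the socket's mouth when the mirror is fully down, and hidden in the bore until drawn up
- stem_tip (a point): foot of the mirror's stem, on its axis, 25 mm below the dark ring
- turntable_disc (a joint): angle of the round turntable organiser (236 mm across, rim 42 mm high) at the right of the stand, in rad; it turns freely if knocked
- nail_brush: chrome nail brush, 82 x 34 x 41 mm, on the turntable; to be left alone; origin under its centre
- ring_dish: white ceramic ring dish, 74 mm across, 22 mm high, on the turntable; to be left alone; origin under its centre
- balm_case: round pale pink silicone lip-balm case, 44 mm across, 28 mm high, on the turntable; to be left alone; origin under its centre
- comb: black plastic comb, about 37 x 150 x 5 mm, lying on the bench on the robot's side of the mirror stand; to be left alone; origin under its centre
- cream_jar: squat white jar, 52 mm across, 42 mm high, on the bench beyond the mirror stand; to be left alone; origin under its centre
- nail_file_tin: flat steel tin, 35 x 110 x 14 mm, on the bench beyond the mirror stand; to be left alone; origin under its centre
- tumbler: blue ceramic cup, 64 mm across, 75 mm high, on the bench to the left; to be left alone; origin under its centre
Mind the look-alikes: they are no part of the job. Leave any blue or yellow look-alike of the mirror alone.

How it is judged:
On the way, in this order (a step that is already met when the one before it is completed fails the run):
1. the carriage is against the end stop with the mirror still fully down (value of joint carriage above 0.106 m and z of index_ring in the frame of socket_mouth below -0.03 m), for 0.2 s.
2. the mirror is drawn up until the dark ring is level with the socket's top (z of index_ring in the frame of socket_mouth between -0.007 and 0.007 m and value of joint carriage above 0.106 m), for 0.2 s.
At the end, for the whole second after the job is handed in: The gripper holds the mirror, at rest, upright within 0.07 rad, with the dark ring within 7 mm of the height of the socket's top face, the stem in the bore and bearing on it with less than 20 N; the carriage is within 4 mm of the end stop (all of step 2 and contact force between the fingers and mirror above 1.5 N and contact force between mirror and carriage below 20 N and angle between finial's own z axis and vertical below 0.07 rad and linear speed of mirror below 0.02 m/s and horizontal distance between index_ring and socket_mouth below 0.004 m); the arm keeps its last pose, push and grip.
It fails at once if the stem comes right out of the bore (z of stem_tip in the frame of socket_mouth above 0.002 m).
It fails at once if the stem is jammed: it bears on its socket with over 50 N (contact force between mirror and carriage above 50 N).
It fails at once if the turntable is turned by more than about 15 degrees (value of joint turntable_disc above 0.26 rad or value of joint turntable_disc below -0.26 rad).
It fails at once if another thing on the bench is moved by more than 30 mm (distance of any of nail_brush, ring_dish, balm_case, comb, cream_jar, nail_file_tin, tumbler from where it was at the start of the episode above 0.03 m).
It also fails if it takes over 48 s, if anything falls off the work surface, if the arm or the gripper's body presses on something with over 40 N, if the wrist force passes 120 N, or if a joint passes its speed limit or range.

## Working session

There is one attempt and no reset: what is moved stays moved. The work goes in short steps, each a Python script; the robot and the scene stay as the last script left them, time stands still between calls to the robot, and variables do not carry over. Pictures are saved under pics/ and viewed, at most 10 in all, crops included, and the job is handed in when it is done.

```bash
mkdir -p pics; ls; python3 - <<'E'
from station import arm,snapshot,camera_info
import cv2
for n in("scene","top"):
    cv2.imwrite(f"pics/{n}0.png",snapshot(n)); print(n,camera_info(n))
print(camera_info("wrist"),arm.read_eef_rot(),arm.read_time())
E
```

```text
pics
scene {'fx': 367.4658320921328, 'fy': 367.4658320921328, 'cx': 314.1128217044327, 'cy': 196.9224232866361, 'dist_coeffs': array([-0.03565317,  0.        ,  0.        ,  0.        ,  0.        ]), 'R': array([[ 0.75734802,  0.65279121,  0.0169594 ],
       [ 0.42219791, -0.46967766, -0.77533981],
       [-0.49816956,  0.59436229, -0.63131653]]), 't': array([-0.36899443, -0.13897539,  1.40358925])}
top {'fx': 430.6434351719254, 'fy': 430.6434351719254, 'cx': 320.26636861582256, 'cy': 201.43893050592115, 'dist_coeffs': array([-0.07434958,  0.        ,  0.        ,  0.        ,  0.        ]), 'R': array([[-0.0096289 , -0.9997684 , -0.01924662],
       [-0.98488884,  0.01281051, -0.17271324],
       [ 0.1729198 ,  0.01729274, -0.98478409]]), 't': array([-0.02325154,  0.54796683,  1.4538139 ])}
{'fx': 333.7855304629036, 'fy': 333.7855304629036, 'cx': 320.6516013021541, 'cy': 196.16389913244433, 'dist_coeffs': array([-0.06313419,  0.        ,  0.        ,  0.        ,  0.        ]), 'T_tool_cam': array([[-5.73959491e-04, -9.47904447e-01, -3.18554280e-01,
         8.31756789e-02],
       [ 9.99999492e-01, -8.07819975e-04,  6.02022826e-04,
        -7.84365272e-04],
       [-8.27994625e-04, -3.18553773e-01,  9.47904430e-01,
        -7.02321502e-02],
       [ 0.00000000e+00,  0.00000000e+00,  0.00000000e+00,
         1.00000000e+00]])} [ 1.82841453e-01  9.83141703e-01 -1.16338317e-03 -2.03509033e-04] 0.1
```

View pics/scene0.png

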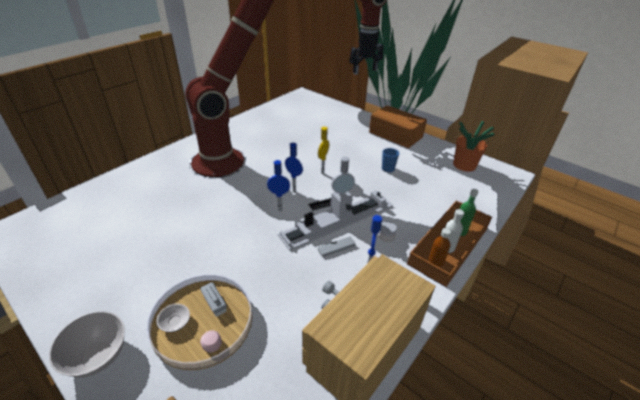

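View pics/top0.png

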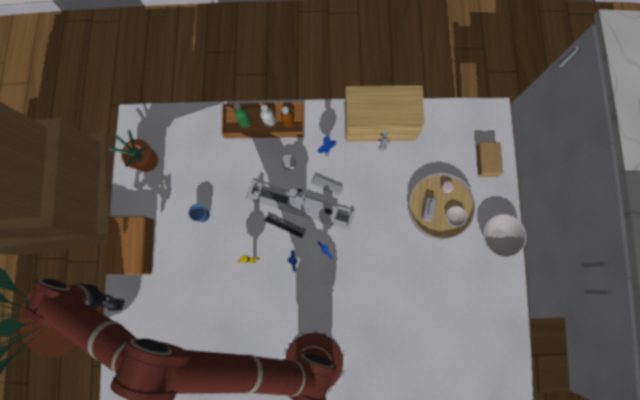

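The scene view shows the stand around (340,215), with the grey mirror at (344,180) and the black tab at (308,218). In the top view the stand runs from (350,215) to (250,185). Blue and yellow look-alikes stand around it. Next I'll enlarge both views.

```bash
python3 - <<'E'
import cv2,numpy as np
a=cv2.imread("pics/top0.png")[165:240,235:368]
b=cv2.imread("pics/scene0.png")[150:255,270:403]
r=lambda i:cv2.resize(i,None,fx=6,fy=6,interpolation=cv2.INTER_CUBIC)
cv2.imwrite("pics/top_c.png",r(a)); cv2.imwrite("pics/scene_c.png",r(b)[:600])
E
```

```text
(no output)
```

View pics/top_c.png

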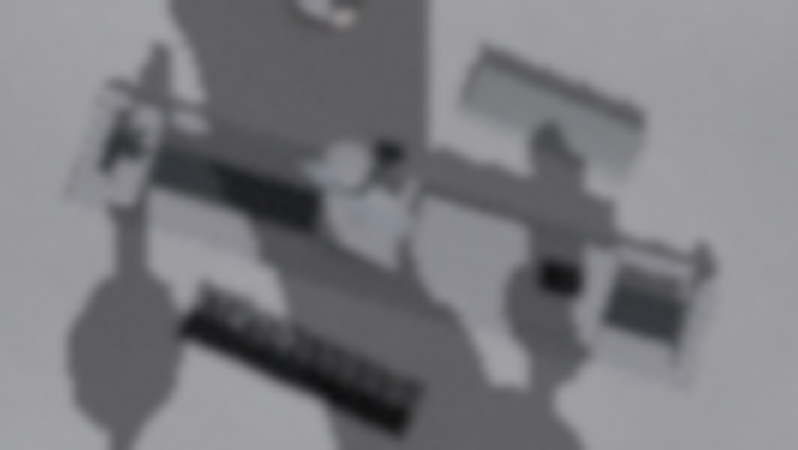

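View pics/scene_c.png

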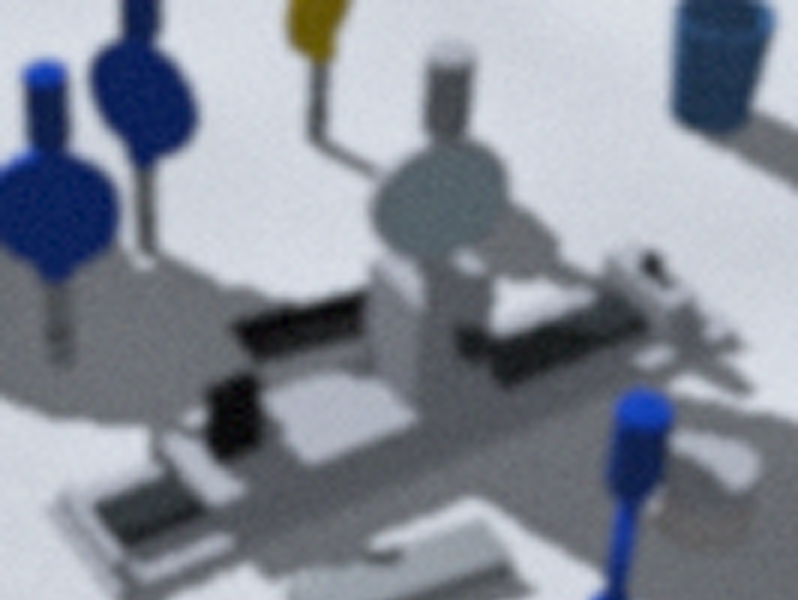

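Top crop: the tab top is at about (561,275), the finial top at about (345,157), and the end stop at about (120,145). Scene crop: the tab is at (235,415) and the finial centre at (450,95). I'll cast rays through these points.

```bash
cat > h.py <<'E'
from station import arm,snapshot,camera_info,ticket
import numpy as np,cv2
from scipy.spatial.transform import Rotation as Ro
def ray(n,uv,pose=None):
    c=camera_info(n); K=np.array([[c['fx'],0,c['cx']],[0,c['fy'],c['cy']],[0,0,1]])
    p=cv2.undistortPoints(np.array([[uv]],float),K,c['dist_coeffs'])[0,0]; d=np.array([*p,1])
    if n=='wrist':
        P,q=pose; T=c['T_tool_cam']; W=Ro.from_quat(q).as_matrix()
        return P+W@T[:3,3], W@T[:3,:3]@d
    R=np.array(c['R']); return -R.T@c['t'], R.T@d
def onz(n,uv,z,pose=None):
    o,d=ray(n,uv,pose); return o+d*(z-o[2])/d[2]
def two(r1,r2):
    (o1,d1),(o2,d2)=r1,r2
    s=np.linalg.lstsq(np.c_[d1,-d2],o2-o1,rcond=None)[0]
    a,b=o1+s[0]*d1,o2+s[1]*d2; return (a+b)/2,np.linalg.norm(a-b)
def down(yaw): # tool z down, tool y (closing line) at world yaw
    y=np.array([np.cos(yaw),np.sin(yaw),0]); z=np.array([0,0,-1.]); x=np.cross(y,z)
    return Ro.from_matrix(np.c_[x,y,z]).as_quat()
E
python3 - <<'E'
from h import *
np.set_printoptions(precision=4,suppress=True)
t=lambda u,v:(235+u/6,165+v/6)
s=lambda u,v:(270+u/6,150+v/6)
print('tab',onz('top',t(561,275),.07),onz('scene',s(235,415),.0525),onz('scene',s(237,383),.075))
print('fin',onz('top',t(347,157),.229),onz('scene',s(450,95),.207),onz('scene',s(452,50),.229))
for c in((690,385),(715,255),(70,200),(110,85)): print('base',onz('top',t(*c),.008))
print('stop',onz('top',t(125,145),.035))
print(Ro.from_quat(arm.read_eef_rot()).as_matrix())
E
```

```text
tab [ 0.5107 -0.0577  0.07  ] [ 0.5164 -0.0575  0.0525] [ 0.5181 -0.0582  0.075 ]
fin [0.549  0.0514 0.229 ] [0.556  0.0467 0.207 ] [0.5529 0.0498 0.229 ]
base [ 0.4537 -0.133   0.008 ]
base [ 0.5311 -0.1495  0.008 ]
base [0.5694 0.2364 0.008 ]
base [0.6398 0.2135 0.008 ]
stop [0.5971 0.1991 0.035 ]
[[-0.9331  0.3595 -0.0008]
 [ 0.3595  0.9331 -0.0022]
 [-0.     -0.0024 -1.    ]]
```

```bash
python3 - <<'E'
from h import *
np.set_printoptions(precision=4,suppress=True)
psi=np.radians(72.5); u=np.array([np.cos(psi),np.sin(psi),0]); q=down(psi)
tab=np.array([.515,-.058,0]); P=tab-u*.06
for z in(.39,.118): print(arm.ik([P[0],P[1],z],q))
p=arm.read_tool_pos(); arm.line_to([p[0],p[1],.39],.2)
arm.movep([P[0],P[1],.39],q); arm.move_gripper(0.0,30)
arm.line_to([P[0],P[1],.26],.2)
pose=(arm.read_tool_pos(),arm.read_eef_rot()); im=snapshot('wrist'); cv2.imwrite('pics/w1.png',im)
print(pose,arm.read_time(),arm.read_ft_force())
E
```

```text
[-0.161   0.3407  0.4864  1.6942 -0.172   1.1493  1.6377]
[ 0.1992  0.676  -0.0214  2.0046  0.0301  0.4612  1.4209]
(array([ 0.4976, -0.1156,  0.2609]), array([ 0.1522,  0.9884, -0.0002,  0.001 ])) 5.0083 [-0.1169  0.606  -0.4876]
```

View pics/w1.png

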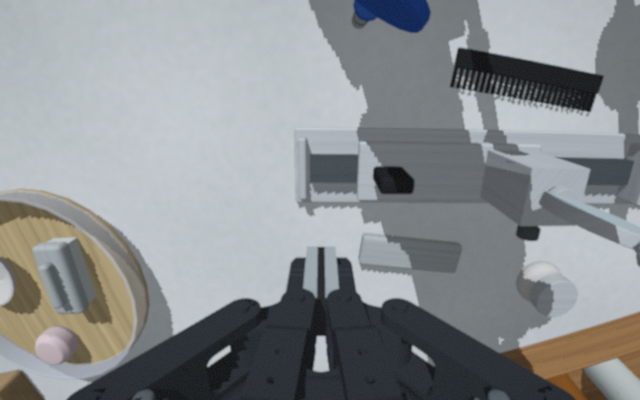

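The wrist picture shows the rail nearly horizontal. The black tab is at x 375–413, y 167–192, with its top face centred at about (395,183). The socket is at (535,185), and nothing blocks the push path.

```bash
python3 - <<'E'
from h import *
np.set_printoptions(precision=4,suppress=True)
im=cv2.imread('pics/w1.png'); pose=(arm.read_tool_pos(),arm.read_eef_rot())
tab=onz('wrist',(395,183),.075,pose); print('tab',tab)
a,b=onz('wrist',(297,131),.01,pose),onz('wrist',(622,135),.01,pose); print('edge ang',np.degrees(np.arctan2(*(b-a)[1::-1])),a,b)
a,b=onz('wrist',(300,206),.01,pose),onz('wrist',(480,202),.01,pose); print('edge2',np.degrees(np.arctan2(*(b-a)[1::-1])))
E
```

```text
tab [ 0.5084 -0.057   0.075 ]
edge ang 72.41459304864297 [ 0.4526 -0.1256  0.01  ] [0.5519 0.1878 0.01  ]
edge2 73.74860463667342
```

```bash
python3 - <<'E'
from h import *
np.set_printoptions(precision=4,suppress=True)
psi=np.radians(72.8); u=np.array([np.cos(psi),np.sin(psi),0]); q=down(psi)
tab=np.array([.511,-.057,0]); P=tab-u*.055
arm.line_to([P[0],P[1],.119],.15,ori=q)
f0=arm.read_ft_force(); s0=None
def go(s,v):
    X=P+u*s; arm.line_to([X[0],X[1],.119],v); return (arm.read_ft_force()-f0)@u
s=.015; go(s,.08)
while s<.05:
    s+=.003; f=go(s,.04)
    if f<-1.5: break
print('contact',s,f,arm.read_time())
s0=s; s+=.095; print(go(s,.06),arm.read_time())
while s<s0+.13:
    s+=.003; f=go(s,.03); print(round(s-s0,4),round(f,2))
    if f<-10: break
print(arm.read_tool_pos(),arm.read_ft_force()-f0,arm.read_time())
cv2.imwrite('pics/w2.png',snapshot('wrist')); cv2.imwrite('pics/top2.png',snapshot('top'));cv2.imwrite('pics/scene2.png',snapshot('scene'))
a=cv2.imread("pics/top2.png")[165:240,235:368]; b=cv2.imread("pics/scene2.png")[140:215,300:433]
r=lambda i:cv2.resize(i,None,fx=4,fy=4,interpolation=cv2.INTER_CUBIC)
cv2.imwrite('pics/c2.png',np.vstack([r(a),r(b)]))
E
```

```text
contact 0.018 -1.5136710530283395 6.6833
-1.7444062329006036 8.4167
0.098 -3.01
0.101 -2.67
0.104 -2.66
0.107 -2.64
0.11 -2.19
0.113 -3.01
0.116 -3.26
0.119 -2.82
0.122 -5.96
0.125 -11.61
[0.5361 0.0236 0.1191] [ -3.9411 -10.9334   1.2453] 10.9167
```

View pics/c2.png

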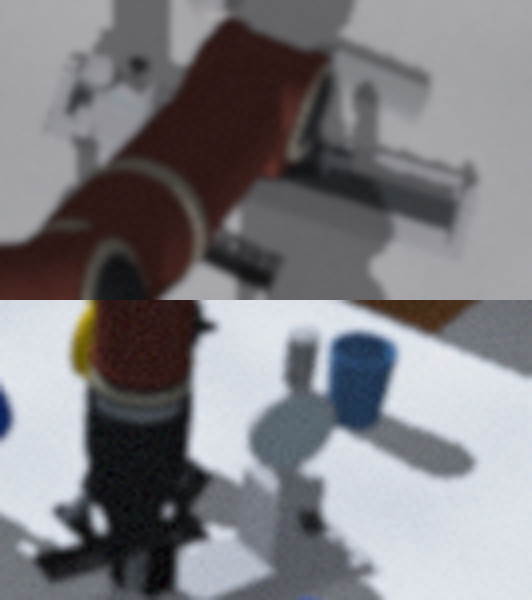

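The carriage is against something stiff: the force rose from 3 N to 11.6 N, and the socket sits at the stop in both crops. The finial is at scene crop (304,335) and top crop (97,70).

```bash
python3 - <<'E'
from h import *
np.set_printoptions(precision=4,suppress=True)
psi=np.radians(72.8); u=np.array([np.cos(psi),np.sin(psi),0])
A=onz('top',(259.2,182.5),.229);B=onz('scene',(376,148.75),.229);C=onz('scene',(375.2,155.5),.207)
print(A,B,C,two(ray('top',(259.2,182.5)),ray('scene',(376,148.75))))
F=(A+(B+C)/2)/2
p=arm.read_tool_pos(); p=p-u*.02; arm.line_to(p,.1); arm.line_to([p[0],p[1],.37],.25)
q=down(psi-np.pi/2); q2=down(psi+np.pi/2)
for qq in(q,q2): print(arm.ik([F[0],F[1],.37],qq),arm.ik([F[0],F[1],.26],qq))
arm.move_gripper(1.0)
V=F-u*.05
if arm.ik([V[0],V[1],.37],q) is not None: arm.movep([V[0],V[1],.37],q)
pose=(arm.read_tool_pos(),arm.read_eef_rot()); cv2.imwrite('pics/w3.png',snapshot('wrist'))
np.save('pose3.npy',np.r_[pose]); print(pose,arm.read_time())
E
```

```text
[0.5778 0.1558 0.229 ] [0.5881 0.1497 0.229 ] [0.5892 0.1486 0.207 ] (array([0.5811, 0.1584, 0.2216]), np.float64(0.004042999841017275))
[-0.8337  0.6482  0.9992  1.4847 -0.5532  1.311  -0.0848] [-0.8078  0.75    0.9326  1.6412 -0.6628  1.0967  0.0129]
[-0.4045  0.49    0.1836  1.4707 -0.0927  1.1894  2.6339] [-0.3888  0.5875  0.1573  1.6275 -0.1081  0.935   2.6482]
(array([0.5683, 0.1043, 0.37  ]), array([ 0.8049,  0.5934, -0.0001,  0.    ])) 14.7833
```

View pics/w3.png

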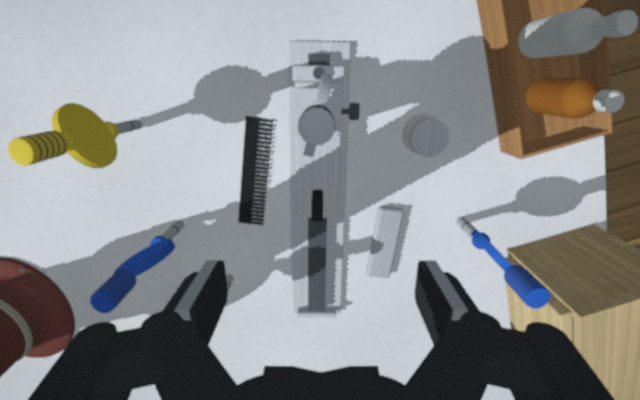

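The wrist picture shows the grey grip's top as a circle at about (316,124), with the mirror edge-on along the rail and the end stop just beyond it at (315,73). Both finger paths are clear. I'll take the circle centre, move over it and grip.

```bash
python3 - <<'E'
from h import *
np.set_printoptions(precision=4,suppress=True)
psi=np.radians(72.8); u=np.array([np.cos(psi),np.sin(psi),0]); q=down(psi-np.pi/2)
g=cv2.cvtColor(cv2.imread('pics/w3.png'),cv2.COLOR_BGR2GRAY)[90:160,280:350]
c=cv2.HoughCircles(cv2.resize(g,None,fx=4,fy=4),cv2.HOUGH_GRADIENT,1,400,param1=60,param2=12,minRadius=55,maxRadius=95)
print(c/4 if c is not None else None)
uv=(316,124)
if c is not None:
    d=c[0,0,:2]/4+[280,90]
    if np.hypot(*(d-uv))<4: uv=d
a=np.load('pose3.npy'); pose=(a[:3],a[3:]) if a.ndim==1 else (a[0],a[1])
F=onz('wrist',uv,.229,pose); print(uv,F)
for z in(.42,.37,.26): print(z,arm.ik([F[0],F[1],z],q) is not None)
arm.line_to([F[0],F[1],.37],.15)
pose=(arm.read_tool_pos(),arm.read_eef_rot()); cv2.imwrite('pics/w4.png',snapshot('wrist')); np.save('pose4.npy',np.r_[pose]); np.save('F.npy',F)
print(pose,arm.read_time())
E
```

```text
[[[36.375 36.375 18.7  ]]]
[316.375 126.375] [0.5813 0.1594 0.229 ]
0.42 True
0.37 True
0.26 True
(array([0.5812, 0.1586, 0.3699]), array([ 0.805 ,  0.5932, -0.0006,  0.0005])) 15.3583
```

View pics/w4.png

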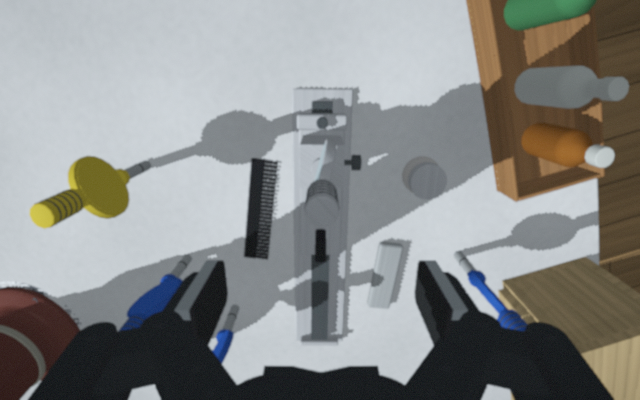

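The grip's top now appears at about (323,207), directly between the fingers, with the socket below and end stop beyond it. I'll descend and grip.

```bash
python3 - <<'E'
from h import *
np.set_printoptions(precision=4,suppress=True)
a=np.load('pose4.npy'); pose=(a[:3],a[3:]) if a.ndim==1 else (a[0],a[1])
F2=onz('wrist',(323,207),.229,pose); F=np.load('F.npy'); print(F,F2)
G=(F+F2)/2
arm.line_to([G[0],G[1],.37],.1); arm.line_to([G[0],G[1],.262],.12)
f0=arm.read_ft_force();m0=arm.read_wrist_torque()
arm.move_gripper(0.0,25); arm.pause(.2)
print(arm.read_opening(),arm.read_finger_force(),f0,arm.read_ft_force()-f0,arm.read_wrist_torque()-m0,arm.read_tool_pos(),arm.read_time())
np.save('f0.npy',np.r_[f0,m0])
cv2.imwrite('pics/w5.png',snapshot('wrist'));cv2.imwrite('pics/s5.png',snapshot('scene'))
E
```

```text
[0.5813 0.1594 0.229 ] [0.5823 0.161  0.229 ]
0.2763548454705736 25.38988083600998 [-0.6164 -0.2562  0.5352] [ 0.3999 -0.06    1.532 ] [-0.0058  0.0271 -0.0297] [0.582  0.1602 0.2623] 17.4417
```

```bash
cat > lift.py <<'E'
from h import *
import sys
np.set_printoptions(precision=2,suppress=True)
f0=np.load('f0.npy'); X=arm.read_tool_pos()
z1=float(sys.argv[1]); n=int(np.ceil((z1-X[2])/.004)); z0=X[2]
for i in range(1,n+1):
    arm.line_to([X[0],X[1],z0+(z1-z0)*i/n],.02)
    f=arm.read_ft_force()-f0[:3]; m=arm.read_wrist_torque()-f0[3:]
    print(arm.read_tool_pos()[2].round(4),f,m,round(arm.read_finger_force(),1),arm.read_opening().__round__(3))
    if np.hypot(*f[:2])>8 or f[2]<-9: print('STOP');break
print(arm.read_time())
E
python3 lift.py .2745
```

```text
0.2648 [ 0.14  0.16 -2.93] [ 0.04  0.   -0.05] 25.1 0.272
0.2685 [-0.63  0.3  -2.01] [0.02 0.05 0.04] 25.0 0.27
0.2716 [-0.25  0.35 -1.65] [0.05 0.01 0.04] 25.1 0.271
0.2747 [-0.54  0.63 -3.21] [ 0.03  0.05 -0.02] 25.0 0.273
18.7583
```

Free lift at about the mirror's weight, with negligible side load. I'll continue to +35 mm from the grasp height (0.2623).

```bash
python3 lift.py .2965; python3 - <<'E'
from h import *
arm.pause(.3); print(arm.read_tool_pos(),arm.read_ft_force()-np.load('f0.npy')[:3],arm.read_time())
s=snapshot('scene'); cv2.imwrite('pics/s6.png',s); cv2.imwrite('pics/w6.png',snapshot('wrist'))
r=lambda i:cv2.resize(i,None,fx=6,fy=6,interpolation=cv2.INTER_CUBIC)
a=r(cv2.imread('pics/s5.png')[120:220,345:410]); b=r(s[120:220,345:410]); cv2.imwrite('pics/c6.png',np.hstack([a,b]))
E
```

```text
0.2785 [-0.03  0.46 -2.45] [ 0.05 -0.02 -0.07] 25.0 0.27
0.2822 [ 1.08 -0.29 -3.09] [ 0.02 -0.01  0.  ] 25.0 0.275
0.2858 [-0.02 -0.44 -4.03] [-0.02  0.   -0.03] 25.1 0.278
0.2894 [ 0.74  0.79 -1.87] [0. 0. 0.] 25.1 0.275
0.2931 [ 0.55  0.51 -3.15] [0.02 0.02 0.05] 25.1 0.275
0.2967 [ 1.05 -0.53 -2.49] [-0.    0.03 -0.  ] 25.1 0.274
20.7667
[0.58197434 0.16015911 0.29643192] [-0.30892253 -0.3661631  -3.33368793] 21.0667
```

View pics/c6.png

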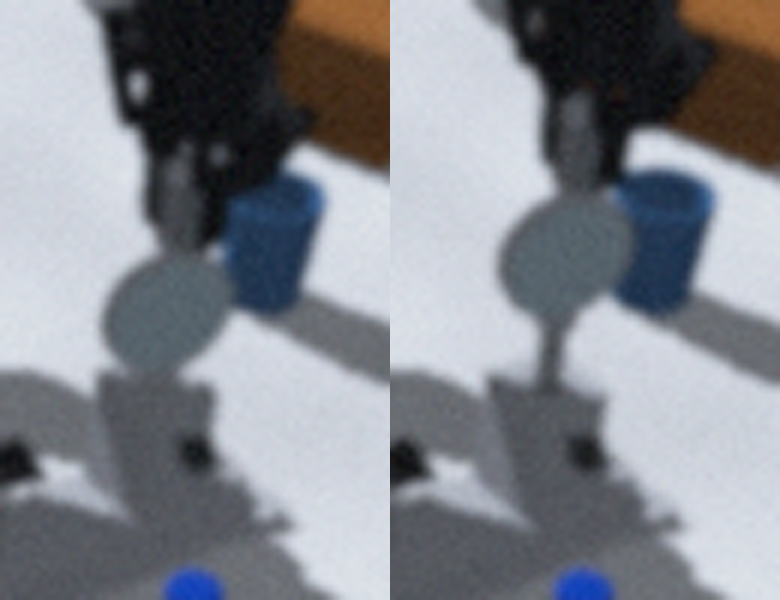

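The socket hasn't moved (same pixels in both halves). The mirror is up, and the stem is visible with its dark end at the socket's top at about (550,383). I'll check the rise and the lean against the projection.

```bash
python3 - <<'E'
from h import *
np.set_printoptions(precision=1,suppress=True)
c=camera_info('scene');K=np.array([[c['fx'],0,c['cx']],[0,c['fy'],c['cy']],[0,0,1]])
pr=lambda x:cv2.projectPoints(np.array([x],float),cv2.Rodrigues(np.array(c['R']))[0],np.array(c['t']),K,c['dist_coeffs'])[0].ravel()
for z in(.144,.179,.1): print(z,pr([.582,.160,z]))
print('seen down',(373,172),'up',(374.7,162.8),'stem foot',(345+160/6,120+383/6))
import cv2
def cen(f,v):
    im=cv2.imread(f); r=im[120:220,345:410]; hsv=cv2.cvtColor(r,cv2.COLOR_BGR2GRAY); return hsv
A,B=cen('pics/s5.png',0),cen('pics/s6.png',0)
t=A[43:61,362-345+1:382-345]; m=cv2.matchTemplate(cv2.resize(B,None,fx=6,fy=6),cv2.resize(t,None,fx=6,fy=6),cv2.TM_CCOEFF_NORMED)
l=np.array(cv2.minMaxLoc(m)[3])/6; print('shift',l-[18,43],m.max())
E
```

```text
0.144 [372.8 170.6]
0.179 [374.2 161. ]
0.1 [371.1 182.2]
seen down (373, 172) up (374.7, 162.8) stem foot (371.6666666666667, 183.83333333333334)
shift [ 0.7 -8.8] 0.91243243
```

The measured rise is 33–34 mm and the stem is upright within a pixel. I'll add 1 mm and hand in.

```bash
python3 lift.py .2975; python3 - <<'E'
from h import *
arm.pause(.5); print(arm.read_tool_pos(),arm.read_ft_force()-np.load('f0.npy')[:3],arm.read_finger_force(),arm.read_time())
print(ticket.finish_job())
E
```

```text
0.2976 [ 0.96 -0.42 -2.56] [0.07 0.06 0.04] 25.0 0.27
21.4167
[0.58199975 0.16020967 0.29747126] [ 0.48583031  0.50312381 -2.57417604] 25.04004031419754 21.9167
the job is handed in; nothing more can be done
None
```

The job is handed in at 21.9 s, verdict not shown: the carriage is against the end stop, and the gripper is still holding the mirror upright, drawn up about 35 mm with its ring level with the socket's top to within the few millimetres I could measure.

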